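Seat the finned cooling block in its stand

TASK

Set up the shoe-cooling stand: take the copper cooling block that has three fins by its wooden grip and lower it, without dropping it, into the middle of the finned iron stand bolted to the bench, so that its fins slide down between the stand's fins until it sits fully home; then let go. Leave the similar block with four fins where it is.

Things in the scene. Friction and masses are not known exactly. Their poses are not given: they have to be found in the camera images.
- block_three: Loose copper block, 0.45-0.75 kg, on THREE fins 70 long (x) x 5 x 30 tall mm, at y=-32, 0, 32. On them a plate 44 (x) x 80 (y) x 8; the fins stick out 13 past it at both ends. Above, on posts, a wooden grip bar 16 thick (x), 72 long (y), 22 tall, centred 69 above the fin tips, 20 free below it: pinch from above along x. Origin: centre, at fin-tip level; x along fins, z up.
- block_four: Bystander, to be left alone: a copper block like block_three, with the same sizes, grip bar and axes, but FOUR fins (at y = -36, -12, 12, 36 mm), too close together for the stand. The two blocks may stand in either of two places. Origin: centre, at fin-tip level.
- stand: Dark iron stand fixed to the bench: base 100 (x) x 124 (y) x 10 mm thick, four upright fins 70 long (x), 6 thick, 28 tall (top 38 above bench) at y=-48, -16, 16, 48; gaps 26 wide, open-ended. Origin: centre of underside, on the bench; x along fins, z up. Block home: its origin above this one, fin tips on the base (10 up), one fin in each gap, either way round.
Mind the look-alikes: they are no part of the job. Leave any green or purple look-alike of the block_three alone.

How it is judged:
By the outcome, as a careful person would: the job done as asked, in the order asked, and still so for the second after the job is handed in, with the robot touching nothing.
It also fails if it takes over 38 s, if anything falls off the work surface, if the arm or the gripper's body presses on something with over 40 N, if the wrist force passes 120 N, or if a joint passes its speed limit or range.

ROBOT

A 6-joint arm with a two-finger parallel gripper is mounted at the origin on the work surface. World frame = base frame: x ahead of the robot, y to its left, z up, the work surface at z = 0. Lengths are in m, angles in degrees, forces in N, time in s.
With the tool pointing down it reaches from about 0.375 to 0.9 m from the base axis. Payload 3.1 kg.
Tool frame: the origin (TCP) lies on the centre line of the jaws, within the pads' length; the fingertips stand 22 mm ahead of it and the grasp point (between the pads) lies 3 mm ahead of it; y points along the fingers, z is the direction in which the jaws open and shut, and the axes are right-handed (so a half turn about y gives the same grasp; the last joint's range is limited). The gripper opens to 87 mm and grips with 3 to 60 N. Pads are 19 mm wide; open, the fingers measure 117 mm over their backs; the gripper's body (75 mm by 190 mm) begins 51 mm behind the grasp point.
Start: joints at [58.47, 30.224, 82.088, -0, 67.689, -10.227], TCP at [0.227, 0.582, 0.245] pointing down, gripper open.
Joint ranges: [-176.69, 176.69], [-43.24, 126.21], [12.49, 139.97], [-82, 262], [0, 151.66], [-163.58, 163.58]. Speed limits (degrees/s): [159.86, 159.86, 180, 180, 180, 180].

INTERFACE

Orientations are given as a 3x3 rotation matrix whose columns are the frame's x, y, z axes.
In Python, from rig import bot gives the robot as it stands.
- The arm moves only by the tool jog_arm, never from a script. Its argument "motion" is one flat list of numbers, 6 for each row, row after row: the shift along the tool's x, y, z in mm, then the turn, a rotation vector about the tool's x, y, z in degrees. A call has 1 to 20 rows; each row is the pose to reach, as a shift and turn from the pose commanded when the call began, along the tool's axes at that moment; what a row does not reach only later rows make up. A row lasts 1/8 s, in which the tool goes at most 62.5 mm and 10.7 degrees, less where a joint would pass 70% of its speed; a pose out of reach is approached as far as the arm can. A call with a gripper value outside its range is refused whole. "gripper" is the opening, from 0 (shut) to 1 (fully open), set as the call begins (left out, the last holds). The fingers move at their own pace and stop on an object; the grip force is fixed at half the most. Time passes only in rows, so rows that repeat a pose let the fingers close. It gives the time, the measured TCP pose, the force and the opening at its end, in the units of the state.
- bot.read_state(): the state, without advancing time (a new reading comes with each control period).
- bot.capture(name): name is "scene" or "top" or "wrist"; returns (picture, depth): 480x640x3 uint8, red, green, blue; 480x640 float32, m along the optical axis (not along the pixel's ray), 0 where there is no reading.
- bot.get_calibration(name): a dict with "mtx" (3x3 intrinsics, pixels), "pose" (4x4, takes a point from camera to world coordinates); the wrist camera has in their place "hand_eye" (4x4, takes a point from camera to tool coordinates, whose origin is the TCP and whose axes are the tool frame's). Camera axes: x right, y up, looking along -z (the intrinsics and any distortion apply to the point x, -y, -z); pixel columns grow to the right and rows downward; lengths in m; the calibration is good to about 2 mm. The wrist camera is an equidistant fisheye: a pixel r from the principal point sees the ray r / f radians off the axis. A picture is of the moment at which its call begins: read the wrist's pose just before it. get_calibration takes no time and is no camera call.
- bot.hand_in(): hands the job in, once; it reports no verdict.
The state is a dict: "time_s": time; "joint_positions": joint angles; "qvel": joint speeds; "tau": joint torques, N m; "position": TCP position; "tcp_rot": TCP orientation; "force": force on the tool from outside, world axes, zero at the start; "moment": the same for the moment, N m; "opening": opening from 0.0 (shut) to 1.0 (fully open).
Only numpy, scipy, OpenCV 4.12 (cv2) and the standard library are available. Lean on these libraries where they do the work, as an engineer would, in place of code of your own. Each camera call takes 0.05 s, during which the arm holds its last target.

## Working session

There is one attempt and no reset: what is moved stays moved. The work goes in short steps, Python scripts to look and compute and a tool call to move; the robot and the scene stay as the last step left them, time stands still between calls to the robot, and variables do not carry over. Pictures are saved under pics/ and viewed, and the job is handed in when it is done.

Besides the shell and the picture viewer there is one more tool, called as name(argument=value, ...) on one line, values as JSON. jog_arm: Moves the arm, as the interface text tells. Its arguments: {"type":"object","properties":{"motion":{"type":"array","items":{"type":"number"}},"gripper":{"type":"number"}},"required":["motion"]}

```bash
mkdir -p pics; ls
cat > h.py <<'E'
import numpy as np, cv2
from rig import bot
E
python3 - <<'E'
from h import *
s=bot.read_state(); print(s)
for n in ("scene","top","wrist"):
    c=bot.get_calibration(n); print(n,{k:np.round(np.array(v),4).tolist() if not isinstance(v,str) else v for k,v in c.items()})
for n in ("scene","top"):
    p,d=bot.capture(n); cv2.imwrite(f"pics/{n}0.png",p[:,:,::-1]); np.savez(f"{n}0.npz",p=p,d=d)
print(bot.read_state()["time_s"])
E
```

```text
pics
{'time_s': 0.0, 'joint_positions': array([ 5.84729689e+01,  3.02789312e+01,  8.21578486e+01, -3.04375571e-04,
        6.76877273e+01, -1.02258647e+01]), 'qvel': array([ 0.02758358,  0.00405317, -0.06306634, -0.10069027,  0.09764522,
       -0.02681437]), 'tau': array([ 4.73064738e-04, -4.40032589e+01, -1.76597768e+01,  6.34713890e-02,
        5.81261551e-02, -1.40901511e-04]), 'position': array([0.22663508, 0.5817182 , 0.24356383]), 'tcp_rot': array([[ 9.31684351e-01, -1.13210403e-03,  3.63267103e-01],
       [-3.63268667e-01, -1.85486973e-03,  9.31682583e-01],
       [-3.80948458e-04, -9.99997639e-01, -2.13941103e-03]]), 'force': array([-0.35929209, -0.05467618,  1.0535375 ]), 'moment': array([ 0.03427285, -0.05085296,  0.04750372]), 'opening': 0.9997081861477027}
scene {'mtx': [[437.1298, 0.0, 327.2377], [0.0, 437.1298, 231.0321], [0.0, 0.0, 1.0]], 'pose': [[0.4319, -0.6034, 0.6704, 0.9614], [0.9018, 0.2783, -0.3306, -0.2596], [0.0129, 0.7473, 0.6643, 0.4911], [0.0, 0.0, 0.0, 1.0]]}
top {'mtx': [[583.6565, 0.0, 314.0569], [0.0, 583.6565, 236.6331], [0.0, 0.0, 1.0]], 'pose': [[-0.0046, 0.9933, -0.1156, 0.3657], [-1.0, -0.0037, 0.0079, -0.0258], [0.0074, 0.1156, 0.9933, 1.1224], [0.0, 0.0, 0.0, 1.0]]}
wrist {'mtx': [[371.6483, 0.0, 314.3552], [0.0, 371.6483, 238.8581], [0.0, 0.0, 1.0]], 'hand_eye': [[-0.001, -0.9552, -0.2961, -0.0822], [0.0007, 0.2961, -0.9552, -0.14], [1.0, -0.0011, 0.0004, -0.0006], [0.0, 0.0, 0.0, 1.0]]}
0.1
```

View pics/scene0.png

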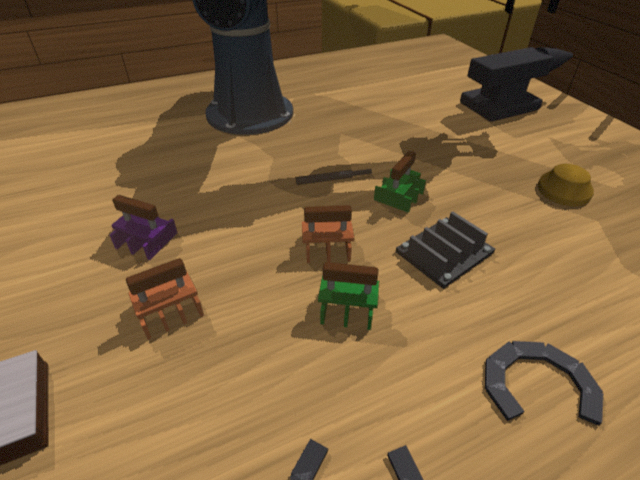

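View pics/top0.png

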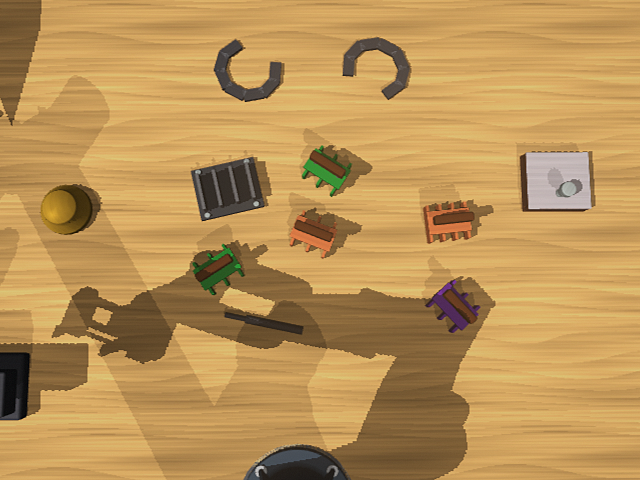

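The scene view shows two copper blocks, at about (328,232) and (165,292). The top view has them at (315,233) and (450,222), with the iron stand at (228,188), green look-alikes at (326,170) and (217,269), and a purple one at (453,305). Next I'll enlarge both copper blocks to count fins.

Run:
```python
import numpy as np,cv2
t=np.load("top0.npz")["p"][:,:,::-1]; s=np.load("scene0.npz")["p"][:,:,::-1]
r=lambda im,x,y,w,h:cv2.resize(im[y:y+h,x:x+w],(390,290),interpolation=cv2.INTER_CUBIC)
a=np.hstack([r(t,275,203,78,58),r(t,411,193,78,58)])
b=np.hstack([r(s,280,195,97,72),r(s,115,255,97,72)])
cv2.imwrite("pics/crop1.png",np.vstack([a,b]))
```

```text
(no output)
```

View pics/crop1.png

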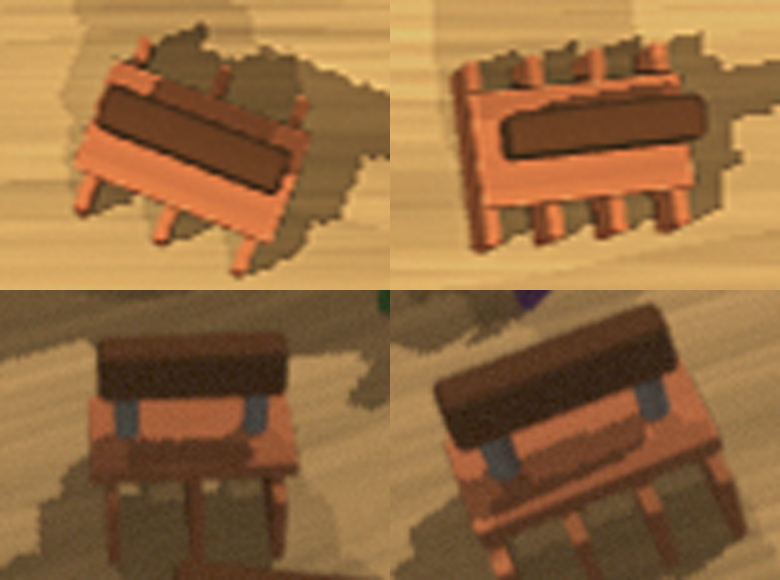

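Both views agree. The copper block at top (315,233) / scene (328,232) has three fins and is the target. The one at top (450,222) / scene (165,292) has four and stays. Now I'll measure the grip bar and the stand.

```bash
cat >> h.py <<'E'
def ray(n,px,z):
    c=bot.get_calibration(n); K=c["mtx"];T=np.array(c["pose"])
    px=np.atleast_2d(px).astype(float)
    d=np.c_[(px[:,0]-K[0][2])/K[0][0],-(px[:,1]-K[1][2])/K[1][1],-np.ones(len(px))]@T[:3,:3].T
    o=T[:3,3]; return o+d*((z-o[2])/d[:,2])[:,None]
def world(n,d):
    c=bot.get_calibration(n); K=c["mtx"];T=np.array(c["pose"])
    v,u=np.mgrid[:480,:640]
    P=np.stack([(u-K[0][2])/K[0][0]*d,-(v-K[1][2])/K[1][1]*d,-d],-1)
    return P@T[:3,:3].T+T[:3,3]
def rect(P):
    m=cv2.minAreaRect((P[:,:2]*1000).astype(np.float32)); b=cv2.boxPoints(m)
    e=[b[1]-b[0],b[2]-b[1]]; e.sort(key=np.linalg.norm)
    L=e[1]; return np.array(m[0]),np.linalg.norm(e[0]),np.linalg.norm(L),np.degrees(np.arctan2(L[1],L[0]))%180
E
python3 - <<'E'
from h import *
for n,boxes in (("top",{"bar3":(285,205,345,262),"stand":(180,145,275,230)}),("scene",{"bar3":(295,195,365,262),"stand":(385,200,505,295)})):
    f=np.load(n+"0.npz"); p=f["p"];d=f["d"]; W=world(n,d)
    hsv=cv2.cvtColor(p,cv2.COLOR_RGB2HSV)
    for k,(x0,y0,x1,y1) in boxes.items():
        z=W[:,:,2]; box=np.zeros(z.shape,bool); box[y0:y1,x0:x1]=1
        sub=hsv[y0:y1,x0:x1].astype(int)
        if k=="bar3": m=box&(hsv[:,:,0]<14)&(hsv[:,:,1]>110)&(hsv[:,:,2]<125)&(z>.055)&(d>0)
        else: m=box&(hsv[:,:,1]<90)&(hsv[:,:,2]<125)
        m=m.astype(np.uint8); c,_=cv2.findContours(m,0,2); c=max(c,key=cv2.contourArea)[:,0]
        print(n,k,len(c),cv2.contourArea(c), "px",c.mean(0), "z pct",np.percentile(z[(m>0)&(d>0)],[5,25,50,75,95]).round(4))
        zz=.08 if k=="bar3" else .010
        print("  ray rect",[np.round(q,1) for q in rect(ray(n,c,zz))])
        if k=="bar3":
            s=box&(abs(z-.08)<.005)&(d>0); q=W[s]; print("  depth top",s.sum(),np.round(q.mean(0),4),[np.round(x,1) for x in rect(q)])
        else:
            s=box&(abs(z-.038)<.007)&(d>0)&(m>0);
            if s.sum()>5: q=W[s]; print("  fin tops",s.sum(),np.round(q.mean(0),4),[np.round(x,1) for x in rect(q)])
        im=p[:,:,::-1].copy(); cv2.drawContours(im,[c[:,None]],-1,(255,255,0),1)
        cv2.imwrite(f"pics/m_{n}_{k}.png",cv2.resize(im[y0:y1,x0:x1],None,fx=4,fy=4))
E
```

```text
top bar3 82 294.5 px [313.31707317 230.47560976] z pct [0.0754 0.0784 0.0798 0.0809 0.0828]
  ray rect [array([498.5, -32.8]), np.float32(17.6), np.float32(71.3), np.float32(69.1)]
  depth top 347 [ 0.4991 -0.0331  0.0797] [array([499.6, -33.1]), np.float32(16.6), np.float32(71.5), np.float32(68.5)]
top stand 124 3098.0 px [226.16935484 185.17741935] z pct [0.007  0.0092 0.0108 0.0132 0.0392]
  ray rect [array([590. , 133.5]), np.float32(100.7), np.float32(123.5), np.float32(103.2)]
  fin tops 502 [0.59   0.1329 0.0381] [array([590.7, 132.9]), np.float32(71.3), np.float32(102.2), np.float32(103.1)]
scene bar3 204 299.0 px [324.70098039 215.04411765] z pct [0.0612 0.0698 0.0783 0.0795 0.0804]
  ray rect [array([512.2, -37. ]), np.float32(36.6), np.float32(69.5), np.float32(68.3)]
  depth top 382 [ 0.5028 -0.0334  0.0788] [array([501.1, -32.6]), np.float32(17.1), np.float32(71.3), np.float32(68.2)]
scene stand 181 3841.5 px [440.51381215 246.96685083] z pct [0.0079 0.01   0.0189 0.0313 0.0378]
  ray rect [array([589.6, 140.1]), np.float32(106.6), np.float32(151.5), np.float32(103.3)]
  fin tops 996 [0.594  0.131  0.0359] [array([591.4, 133. ]), np.float32(72.4), np.float32(104.8), np.float32(102.5)]
```

Rectangle sizes match the description: bar 16.6×71.5 mm at z 0.08, stand 100.7×123.5 mm. Centres agree to about 2 mm between the two views. Next I'll work out the approach in tool axes.

```bash
cat >> h.py <<'E'
BAR=np.array([.4995,-.0330]); BA=68.5-90     # block x angle
ST=np.array([.5905,.1332]); SA=103.1-90
def go(xyz,zang):
    s=bot.read_state(); R=s["tcp_rot"]; t=np.array(xyz)-s["position"]
    a=np.radians(zang); z=np.array([np.cos(a),np.sin(a),0]); y=np.array([0,0,-1.]); 
    Rt=np.c_[np.cross(y,z),y,z]
    from scipy.spatial.transform import Rotation as Q
    print("t",s["time_s"],"pos",s["position"].round(4),"zang",np.degrees(np.arctan2(R[1,2],R[0,2])).round(2),"op",round(s["opening"],3),"F",s["force"].round(1))
    print("shift mm",(R.T@t*1000).round(1),"turn",Q.from_matrix(R.T@Rt).as_rotvec(degrees=True).round(2))
E
python3 -c "
from h import *
go([*BAR,.20],BA)"
```

```text
t 0.1 pos [0.2267 0.5818 0.2436] zang 68.7 op 0.999 F [-0.8 -0.2  0.1]
shift mm [ 477.5   44.4 -473.6] turn [1.00e-01 9.02e+01 7.00e-02]
```

jog_arm(motion=[10,1,-9,0,2,0,29,3,-28,0,5,0,62,6,-62,0,12,0,100,9,-100,0,19,0,143,13,-142,0,27,0,186,17,-185,0,35,0,229,21,-228,0,43,0,272,25,-270,0,51,0,315,29,-313,0,59,0,358,33,-356,0,68,0,397,37,-393,0,75,0,430,40,-427,0,81,0,454,42,-450,0,86,0,468,43,-465,0,88,0,478,44,-474,0,90,0,478,44,-474,0,90,0,478,44,-474,0,90,0], gripper=1.0)

```text
time_s: 2.22
position: [0.4994, -0.0319, 0.2005]
tcp_rot: [[-0.362, -0.001, 0.932], [-0.932, 0.001, -0.362], [-0.0, -1.0, -0.001]]
force: [0.1, 0.6, -0.1]
opening: 0.999
```

```bash
python3 -c "
from h import *
go([*BAR,.072],BA)
p,d=bot.capture('wrist'); cv2.imwrite('pics/w1.png',p[:,:,::-1]); np.savez('w1.npz',p=p,d=d)
"
```

```text
t 2.225 pos [ 0.4994 -0.0319  0.2005] zang -21.22 op 0.999 F [ 0.1  0.6 -0.1]
shift mm [  1.  128.5   0.6] turn [ 0.07  0.28 -0.01]
```

View pics/w1.png

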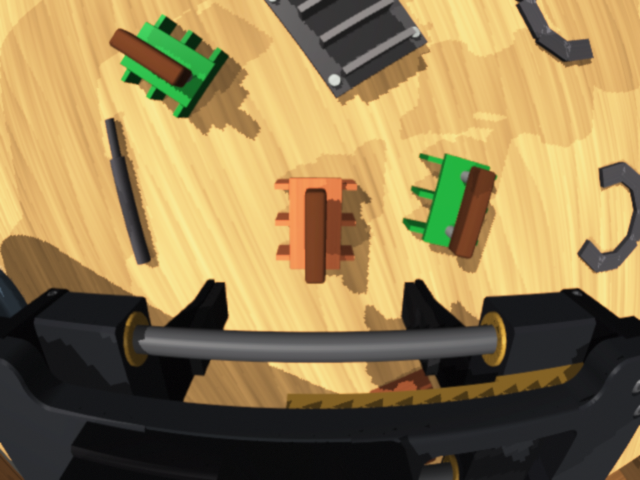

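The wrist view shows the three-fin copper block, with its bar at about (315,235), centred and aligned between the open fingers. I'll check its position with the wrist rays too.

```bash
cat >> h.py <<'E'
def wray(px,z,pos,R):
    c=bot.get_calibration("wrist"); K=c["mtx"];H=np.array(c["hand_eye"])
    px=np.atleast_2d(px).astype(float)
    x=(px[:,0]-K[0][2])/K[0][0]; y=(px[:,1]-K[1][2])/K[1][1]; th=np.hypot(x,y); k=np.sin(th)/np.maximum(th,1e-9)
    d=np.c_[x*k,-y*k,-np.cos(th)]@H[:3,:3].T@R.T
    o=R@H[:3,3]+pos; return o+d*((z-o[2])/d[:,2])[:,None]
E
python3 - <<'E'
from h import *
s=bot.read_state(); p=np.load("w1.npz")["p"]; hsv=cv2.cvtColor(p,cv2.COLOR_RGB2HSV)
m=(hsv[:,:,0]<14)&(hsv[:,:,1]>110)&(hsv[:,:,2]<150); b=np.zeros_like(m); b[170:290,290:345]=1
m=(m&b).astype(np.uint8); m=cv2.morphologyEx(m,cv2.MORPH_OPEN,np.ones((5,5)))
c,_=cv2.findContours(m,0,2); c=max(c,key=cv2.contourArea)[:,0]; print(c.min(0),c.max(0))
print([np.round(q,1) for q in rect(wray(c,.08,s["position"],s["tcp_rot"]))])
E
```

```text
[305 189] [344 282]
[array([506.3, -32.9]), np.float32(29.0), np.float32(71.8), np.float32(70.0)]
```

Run:
```python
from h import *
s=bot.read_state(); p=np.load("w1.npz")["p"]; hsv=cv2.cvtColor(p,cv2.COLOR_RGB2HSV)
print(hsv[235,296:350:3].tolist())
for hi in (110,125,135):
    m=(hsv[:,:,0]<14)&(hsv[:,:,1]>110)&(hsv[:,:,2]<hi); b=np.zeros_like(m); b[170:290,295:328]=1
    m=(m&b).astype(np.uint8); m=cv2.morphologyEx(m,cv2.MORPH_OPEN,np.ones((5,5)))
    c,_=cv2.findContours(m,0,2); c=max(c,key=cv2.contourArea)[:,0]; print(c.min(0),c.max(0))
    print([np.round(q,1) for q in rect(wray(c,.08,s["position"],s["tcp_rot"]))])
```

```text
[[12, 163, 244], [12, 165, 242], [11, 165, 240], [10, 181, 137], [10, 180, 125], [10, 181, 124], [11, 182, 122], [11, 182, 119], [10, 181, 117], [10, 179, 91], [9, 179, 97], [9, 176, 129], [9, 179, 127], [9, 178, 126], [9, 179, 128], [14, 152, 119], [17, 142, 131], [17, 143, 123]]
[322 226] [326 239]
[array([507.3, -29.6]), np.float32(2.9), np.float32(9.9), np.float32(69.2)]
[306 189] [327 282]
[array([500.8, -31. ]), np.float32(15.4), np.float32(71.6), np.float32(68.5)]
[306 189] [327 282]
[array([500.9, -31. ]), np.float32(15.6), np.float32(71.7), np.float32(68.5)]
```

The wrist ray gives (500.8, -31.0) mm at 68.5°, within 2 mm of the top camera, and the size is right. Descending and gripping.

jog_arm(motion=[0,12,0,0,0,0,0,40,0.5,0,0,0,0,75,0.5,0,0,0,0.5,100,1,0,0.3,0,0.5,115,1,0,0.3,0,0.5,123,1,0,0.3,0,0.5,128,1,0,0.3,0,0.5,128,1,0,0.3,0])

```text
time_s: 3.28
position: [0.5012, -0.0338, 0.0728]
tcp_rot: [[-0.368, 0.001, 0.93], [-0.93, -0.0, -0.368], [-0.0, -1.0, 0.001]]
force: [0.2, -0.1, -0.4]
opening: 1.001
```

jog_arm(motion=[0,0,0,0,0,0,0,0,0,0,0,0,0,0,0,0,0,0,0,0,0,0,0,0,0,0,0,0,0,0,0,0,0,0,0,0,0,0,0,0,0,0,0,0,0,0,0,0], gripper=0.0)

```text
time_s: 4.28
position: [0.4994, -0.0333, 0.0724]
tcp_rot: [[-0.368, -0.004, 0.93], [-0.93, 0.001, -0.368], [0.0, -1.0, -0.004]]
force: [-1.0, 1.5, -4.4]
opening: 0.179
```

The opening stopped at 15.6 mm, which matches the 16 mm bar. Lifting.

jog_arm(motion=[0,-3,0,0,0,0,0,-12,0,0,0,0,0,-30,0,0,0,0,0,-55,0,0,0,0,0,-80,0,0,0,0,0,-100,0,0,0,0,0,-113,0,0,0,0,0,-120,0,0,0,0,0,-120,0,0,0,0,0,-120,0,0,0,0])

```text
time_s: 5.52
position: [0.5004, -0.0337, 0.1919]
tcp_rot: [[-0.368, -0.002, 0.93], [-0.93, 0.0, -0.368], [0.0, -1.0, -0.002]]
force: [-0.2, 0.0, -6.8]
opening: 0.18
```

```bash
python3 -c "
from h import *
go([*ST,.19],SA)
p,d=bot.capture('wrist'); cv2.imwrite('pics/w2.png',p[:,:,::-1]); np.savez('w2.npz',p=p,d=d)
"
```

```text
t 5.525 pos [ 0.5004 -0.0337  0.1919] zang -21.6 op 0.18 F [-0.2  0.  -6.8]
shift mm [-188.3    1.8   22.4] turn [ 1.00e-01 -3.47e+01 -2.00e-02]
```

View pics/w2.png

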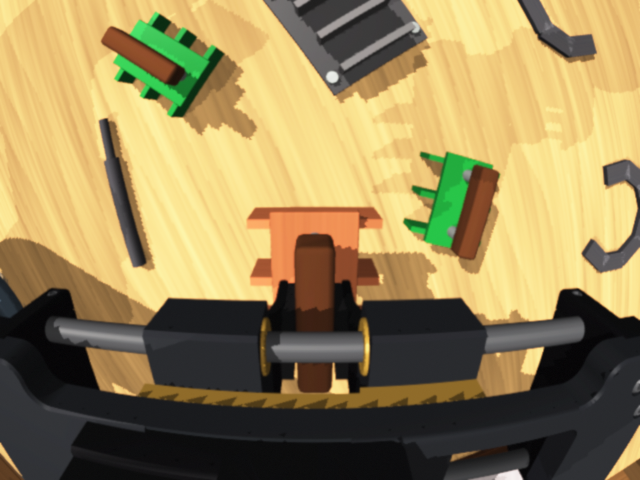

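The block is held level, lifted clear, with about 6.8 N at the wrist. Moving it above the stand.

jog_arm(motion=[-6,0,1,0,-1,0,-19,0,2,0,-3.5,0,-38,0,4,0,-7,0,-62,1,7,0,-11.5,0,-88,1,10,0,-16.3,0,-113,1,13,0,-20.8,0,-135,1,16,0,-25,0,-156,2,18,0,-28.8,0,-171,2,20,0,-31.6,0,-182,2,21,0,-33.7,0,-188,2,22,0,-34.7,0,-188,2,22,0,-34.7,0,-188,2,22,0,-34.7,0])

```text
time_s: 7.2
position: [0.5903, 0.1323, 0.1905]
tcp_rot: [[0.226, -0.001, 0.974], [-0.974, -0.0, 0.226], [0.0, -1.0, -0.001]]
force: [0.8, -0.4, -6.0]
opening: 0.177
```

```bash
python3 -c "
from h import *
go([*ST,.082],SA)
for n in ('wrist','top','scene'):
  p,d=bot.capture(n); cv2.imwrite(f'pics/{n}3.png',p[:,:,::-1]); np.savez(f'{n}3.npz',p=p,d=d)
"
```

```text
t 7.2 pos [0.5903 0.1323 0.1905] zang 13.06 op 0.177 F [ 0.8 -0.4 -6. ]
shift mm [ -0.8 108.5   0.5] turn [ 0.04 -0.04  0.01]
```

View pics/wrist3.png

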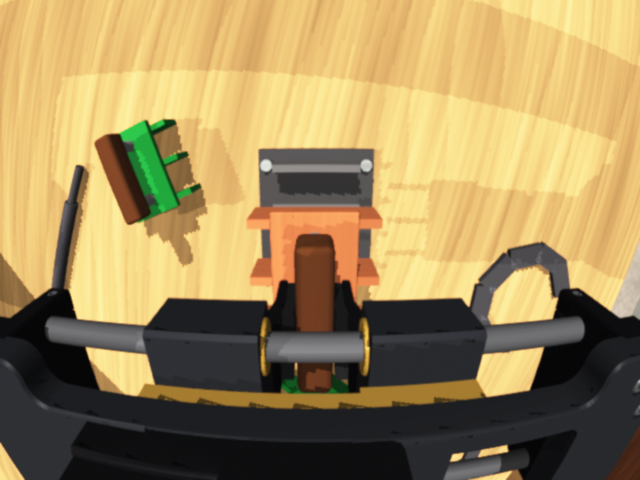

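View pics/scene3.png

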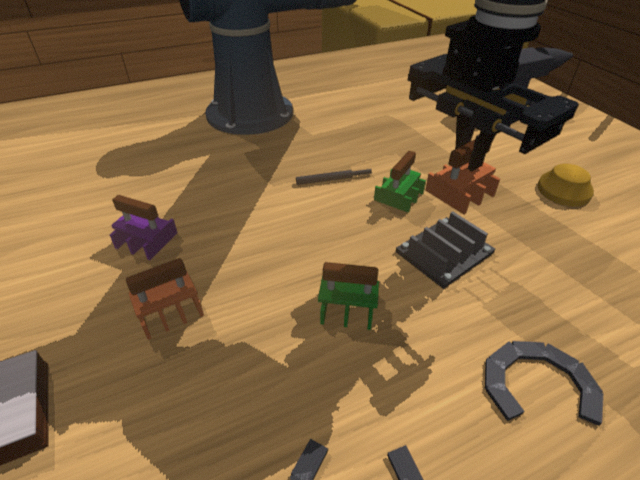

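The wrist view shows the block, with fins at rows 217 and 271 in columns 248–381, above and parallel to the stand, whose far edge spans columns 259–374 at row 150. I'll check the relative offset from the same picture.

Run:
```python
from h import *
s=bot.read_state(); R=s["tcp_rot"]; pos=s["position"]
p=np.load("wrist3.npz")["p"]; hsv=cv2.cvtColor(p,cv2.COLOR_RGB2HSV)
g=(hsv[:,:,1]<70)&(hsv[:,:,2]<170); b=np.zeros_like(g); b[140:204,250:385]=1
m=cv2.morphologyEx((g&b).astype(np.uint8),cv2.MORPH_CLOSE,np.ones((9,9)))
for r in (155,175,195):
    c=np.where(m[r])[0]; print("stand row",r,c.min(),c.max(), ((wray([[c.min(),r],[c.max()+1,r]],.01,pos,R)-pos)@R*1000).round(1).tolist())
c=np.where(m[:,300])[0]; print("far edge row",c.min(), ((wray([[316,c.min()]],.01,pos,R)-pos)@R*1000).round(1))
cop=(hsv[:,:,0]<14)&(hsv[:,:,1]>110)&(hsv[:,:,2]>100)
cop[:, :240]=0; cop[:,390:]=0
for r in (213,222,270,278):
    c=np.where(cop[r])[0]; z=pos[2]-.072+.03
    print("fin row",r,c.min(),c.max(), ((wray([[c.min(),r],[c.max()+1,r]],z,pos,R)-pos)@R*1000).round(1).tolist())
c=np.where(cop[195:230,257])[0]+195; print("fin1 rows",c.min(),c.max(),((wray([[257,c.min()],[257,c.max()]],pos[2]-.042,pos,R)-pos)@R*1000).round(1).tolist())
# bar far end at top height
c=np.where(cop[:,315]&(hsv[:,:,2]<170)[:,315])[0]; print("bar rows",c[:3])
# top
print("stand centre tool", (np.array([*ST,0])-pos)@R*1000)
```

```text
stand row 155 259 372 [[-57.7, 180.6, -48.7], [-57.8, 180.6, 49.8]]
stand row 175 260 372 [[-40.1, 180.6, -48.3], [-40.3, 180.6, 50.3]]
stand row 195 261 371 [[-22.3, 180.6, -47.9], [-22.4, 180.6, 50.0]]
far edge row 149 [[-62.4 180.6   0.5]]
fin row 213 251 377 [[-38.6, 42.0, -33.0], [-38.7, 42.0, 31.5]]
fin row 222 249 381 [[-33.9, 42.0, -34.2], [-34.0, 42.0, 33.8]]
fin row 270 253 375 [[-7.5, 42.0, -33.5], [-7.6, 42.0, 32.0]]
fin row 278 251 378 [[-2.8, 42.0, -34.9], [-2.9, 42.0, 34.0]]
fin1 rows 207 226 [[-41.7, 42.0, -29.8], [-31.8, 42.0, -30.2]]
bar rows [247 248 249]
stand centre tool [ -0.7885879  190.57310605   0.37267048]
```

Run:
```python
import cv2
p=cv2.imread("pics/wrist3.png"); cv2.imwrite("pics/w3c.png",cv2.resize(p[140:300,220:410],None,fx=3.7,fy=3.7,interpolation=cv2.INTER_CUBIC))
```

```text
(no output)
```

View pics/w3c.png

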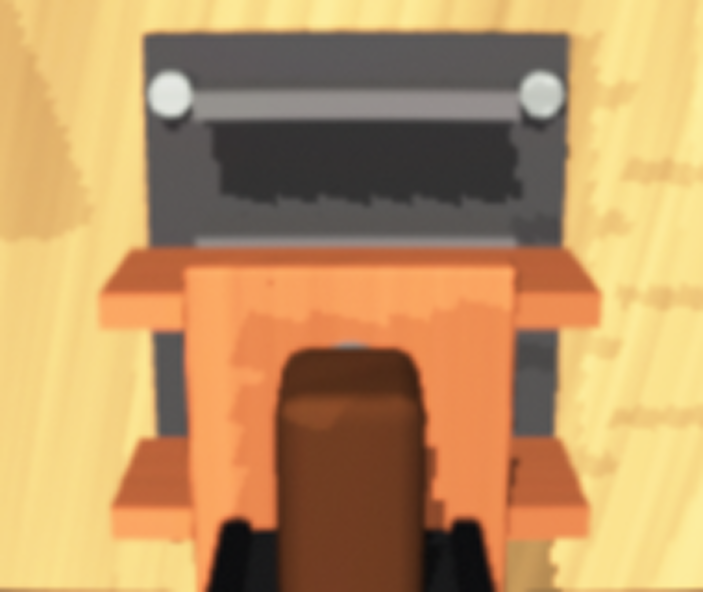

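Relative to the tool, the block's centre is at x ≈ -0.9, z ≈ -0.3 mm. The stand's is at x ≈ -0.4 to -0.8, z ≈ +0.4 to +0.9 mm. They agree within about 1 mm, against a 10 mm gap allowance. Lowering with +0.8 in z.

jog_arm(motion=[0,4,0.8,0,0,0,0,14,0.8,0,0,0,0,30,0.8,0,0,0,0,46,0.8,0,0,0,0,58,0.8,0,0,0,0,68,0.8,0,0,0,0,76,0.8,0,0,0,0,83,0.8,0,0,0,0,90,0.8,0,0,0,0,96,0.8,0,0,0,0,101,0.8,0,0,0,0,103,0.8,0,0,0,0,103,0.8,0,0,0])

```text
time_s: 8.98
position: [0.5914, 0.1331, 0.0875]
tcp_rot: [[0.227, -0.0, 0.974], [-0.974, -0.0, 0.227], [-0.0, -1.0, -0.0]]
force: [-0.7, -0.2, -5.2]
opening: 0.183
```

```bash
python3 -c "
from h import *
go([*ST,.082],SA)"
```

```text
t 8.975 pos [0.5914 0.1331 0.0875] zang 13.1 op 0.183 F [-0.7 -0.2 -5.2]
shift mm [-0.3  5.5 -0.8] turn [ 0.01 -0.   -0.  ]
```

The fins are in the gaps and the wrist force hasn't changed. I'll do the last 5 mm slowly.

jog_arm(motion=[0,1,0,0,0,0,0,2,0,0,0,0,0,3,0,0,0,0,0,4,0,0,0,0,0,4.5,0,0,0,0,0,4.5,0,0,0,0,0,4.5,0,0,0,0])

```text
time_s: 9.85
position: [0.5914, 0.1331, 0.0831]
tcp_rot: [[0.227, 0.0, 0.974], [-0.974, -0.0, 0.227], [0.0, -1.0, 0.0]]
force: [-0.1, -0.3, -5.8]
opening: 0.183
```

jog_arm(motion=[0,0.3,0,0,0,0,0,0.6,0,0,0,0,0,0.9,0,0,0,0,0,1.0,0,0,0,0,0,1.0,0,0,0,0])

```text
time_s: 10.48
position: [0.5913, 0.1331, 0.0824]
tcp_rot: [[0.227, 0.0, 0.974], [-0.974, -0.0, 0.227], [0.0, -1.0, 0.0]]
force: [-1.1, -0.1, -2.2]
opening: 0.176
```

jog_arm(motion=[0,0.3,0,0,0,0,0,0.5,0,0,0,0,0,0.5,0,0,0,0,0,0.5,0,0,0,0])

```text
time_s: 10.98
position: [0.5913, 0.1331, 0.0823]
tcp_rot: [[0.227, 0.0, 0.974], [-0.974, -0.0, 0.227], [0.0, -1.0, 0.0]]
force: [-2.8, -1.4, 5.7]
opening: 0.179
```

The motion stopped at z 0.0823 and the force reversed to +5.7 N, so the block is seated. Releasing, then retreating upward.

jog_arm(motion=[0,0,0,0,0,0,0,0,0,0,0,0,0,0,0,0,0,0,0,0,0,0,0,0,0,0,0,0,0,0,0,0,0,0,0,0], gripper=0.6)

```text
time_s: 11.72
position: [0.5914, 0.1331, 0.0815]
tcp_rot: [[0.227, -0.0, 0.974], [-0.974, -0.0, 0.227], [0.0, -1.0, -0.0]]
force: [0.8, -0.4, -1.1]
opening: 0.595
```

jog_arm(motion=[0,-4,0,0,0,0,0,-15,0,0,0,0,0,-35,0,0,0,0,0,-60,0,0,0,0,0,-90,0,0,0,0,0,-120,0,0,0,0,80,-145,0,0,0,0,140,-160,0,0,0,0,190,-165,0,0,0,0,220,-165,0,0,0,0,220,-165,0,0,0,0,220,-165,0,0,0,0])

```text
time_s: 13.22
position: [0.6407, -0.0806, 0.2468]
tcp_rot: [[0.226, -0.0, 0.974], [-0.974, 0.001, 0.226], [-0.001, -1.0, -0.0]]
force: [0.1, 0.3, -0.1]
opening: 0.601
```

Run:
```python
from h import *
for n in ('top','scene'):
  p,d=bot.capture(n); cv2.imwrite(f'pics/{n}4.png',p[:,:,::-1]); np.savez(f'{n}4.npz',p=p,d=d)
  W=world(n,d); z=W[:,:,2]; x=W[:,:,0]-.5905; y=W[:,:,1]-.1332
  s=(d>0)&(np.hypot(x,y)<.07)&(z>.083)&(z<.105); print(n,s.sum(),np.median(z[s]),[np.round(q,1) for q in rect(W[s])])
  a=(d>0)&(np.hypot(x,y)<.06)&(abs(z-.048)<.004); print(" plate z",a.sum(),np.median(z[a]))
s=bot.read_state(); print(s["time_s"],s["position"],s["force"],s["opening"])
```

```text
top 341 0.0899723841958906 [array([590.5, 133.7]), np.float32(17.5), np.float32(70.6), np.float32(103.5)]
 plate z 383 0.04824504898246618
scene 408 0.08905485256151388 [array([592.7, 133.6]), np.float32(16.2), np.float32(72.9), np.float32(102.7)]
 plate z 771 0.04763431477630192
13.325 [ 0.64066531 -0.07960403  0.24664298] [ 0.4647501  -0.50146376  0.40850175] 0.5994068898544698
```

Run:
```python
import cv2,numpy as np
s=cv2.imread("pics/scene4.png");t=cv2.imread("pics/top4.png")
a=cv2.resize(s[170:300,375:525],(400,347),interpolation=cv2.INTER_CUBIC);b=cv2.resize(t[130:260,160:310],(400,347),interpolation=cv2.INTER_CUBIC)
cv2.imwrite("pics/c4.png",np.hstack([a,b]))
```

```text
(no output)
```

View pics/c4.png

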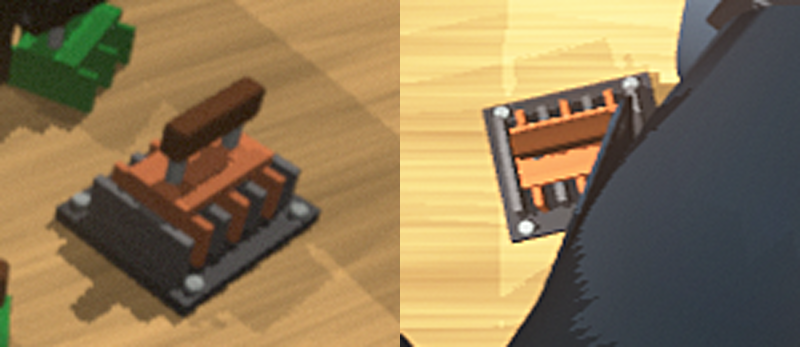

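View pics/top4.png

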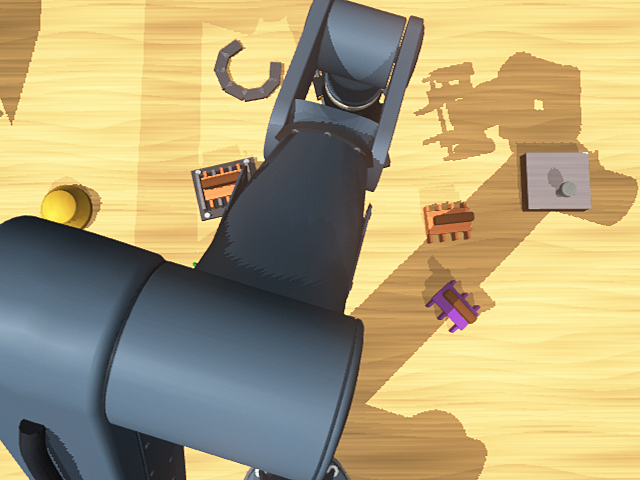

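The crops show the copper block's three fins interleaved with the stand's four. The bar top is at z 0.090 and the plate top at 0.048, which are the home heights. The bar centre is within 0.5 mm of the stand centre in the top view. The four-fin block is still at top (449,222). Handing in.

```bash
python3 -c "
from h import *
print(bot.hand_in())"
```

```text
the job is handed in; nothing more can be done
None
```

The three-fin copper block is sitting fully home in the iron stand, released, and the job is handed in at about 13.3 s of the 38 s allowed. I gripped it by the wooden bar, lifted it over the stand and turned it to line up. I lowered it slowly until the wrist force reversed to +5.7 N, then opened the gripper and moved away.

- **Height:** the bar top measured 0.090 m and the plate top 0.048 m, which are the expected home heights.
- **Position:** the bar centre is within about 0.5 mm of the stand centre in the top view and about 2 mm in the scene view, which is the calibration tolerance. The angle agrees within 0.4°, and three fins are visibly between the stand's four.
- **Other objects:** the four-fin block is where it was. I did not touch the green or purple look-alikes, but the arm hid some of them in the last top picture, so I did not re-measure those.
- **Robot:** the arm is clear of everything, with the tool force reading near zero.
- **Checks that disagreed:** my first wrist-camera measurement of the bar was spoiled by shaded copper (29 mm wide instead of 16). I narrowed the search area and it then matched the top camera within 2 mm. No other check failed.

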